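# Close the grinder's water valve, then back it off two turns

## Robot

A 6-joint arm with a two-finger parallel gripper is mounted at the origin on a cart in front of the work surface, level with it; the furniture and walls round the work are solid. World frame = base frame: x ahead of the robot, y to its left, z up, the work surface at z = 0. Lengths are in mm, angles in rad, forces in N, time in s.
With the tool pointing down it reaches from about 400 to 925 mm from the base axis. Payload 12.5 kg.
Tool frame: the origin (TCP) lies at the very end of the fingers, on their centre line; the grasp point (between the pads) lies 19 mm behind it; z points along the fingers, y is the direction in which the jaws open and shut (so a half turn about z gives the same grasp; the last joint's range is limited). The gripper opens to 95 mm and grips with 3 to 60 N. Pads are 20 mm wide; open, the fingers measure 119 mm over their backs; the gripper's body (75 mm by 180 mm) begins 59 mm behind the grasp point.
Start: joints at [0.695, 0.491, 1.559, -0, 1.092, -0.106], TCP at [434.99, 448.81, 214.661] pointing down, gripper open.
Joint ranges: [-3.1, 3.1], [-0.84, 2.19], [0.05, 2.79], [-1.13, 4.28], [0.06, 2.93], [-2.69, 2.69]. Speed limits (rad/s): [2.22, 2.22, 2.79, 3.14, 3.14, 3.14].

## Interface

Orientations are given as [roll, pitch, yaw] about the fixed x, y, z axes, in that order (R = Rz(yaw) Ry(pitch) Rx(roll)).
In Python, from cell import env gives the robot as it stands.
- The arm moves only by the shell command python3 -m pendant 'ROWS'. ROWS is JSON, a list that holds one entry, the list of rows, each a list of 5 numbers: the opening, from 0 (shut) to 1 (fully open), then the shift along the tool's x, y, z in m, then the turn about the tool's z in rad. A call has exactly 8 rows; each row is the pose to reach, as a shift and turn from the pose commanded when the call began, along the tool's axes at that moment; what a row does not reach only later rows make up. A row lasts 1/10 s, in which the tool goes at most 50 mm and 8.59 degrees, less where a joint would pass 70% of its speed; a pose out of reach is approached as far as the arm can. A call with a gripper value outside its range is refused whole. The fingers move at their own pace and stop on an object; the grip force is fixed at half the most. Time passes only in rows, so rows that repeat a pose let the fingers close, or fill a call up. It gives the time, the measured TCP pose, the force and the opening at its end, in the units of the state.
- env.state(): the state, without advancing time (a new reading comes with each control period).
- env.read_camera(name): name is "scene" or "top" or "wrist"; returns a dict with "image" (400x640x3 uint8, blue, green, red), "range_z" (400x640 float32, mm along the optical axis (not along the pixel's ray), 0 where there is no reading), "fx", "fy", "cx", "cy" (pixels), "rvec" (rotation vector, rad) and "tvec" (3), from world to camera coordinates, as OpenCV has them; the wrist camera has in their place "tool_from_camera" (4x4, takes a point from camera to tool coordinates, whose origin is the TCP and whose axes are the flange's). Camera axes: x right, y down, z forward; pixel columns grow to the right and rows downward; lengths in mm; the calibration is good to about 2 mm. The wrist camera is an equidistant fisheye: a pixel r from the principal point sees the ray r / f radians off the axis. A picture is of the moment at which its call begins: read the wrist's pose just before it.
- env.job_done(): hands the job in, once; it reports no verdict.
The state is a dict: "t": time; "joints": joint angles; "qvel": joint speeds; "tau": joint torques, N m; "eef_pos": TCP position; "tcp_rot": TCP orientation; "ft_force": force on the tool from outside, world axes, zero at the start; "moment": the same for the moment, N m; "opening": opening from 0.0 (shut) to 1.0 (fully open).
Only numpy, scipy, OpenCV 4.12 (cv2) and the standard library are available. Lean on these libraries where they do the work, as an engineer would, in place of code of your own. Each camera call takes 0.05 s, during which the arm holds its last target. There are 200 camera calls.

## Task

The water valve of the wet grinder stands open by an unknown amount: wind its red wheel clockwise (seen from above) until it is fully closed against its stop, then back it off anticlockwise by exactly two full turns. Finish there still holding the wheel's black grip, pinched between the fingers about half-way up, with the wheel at rest; do not let go at the end. Leave the other things on the worktop where they are.

Things in the scene. Friction and masses are not known exactly. Their poses are not given: they have to be found in the camera images.
- valve: Water valve: grey foot plate 70 x 110 x 10 mm screwed to the worktop (cannot move), brass body, red hand wheel lying level on top. Origin: centre of the plate's underside, on the wheel's vertical axis; z up; +y points along the outlet pipe (blue collar, pipe end 52 mm from the axis), -y along the inlet pipe (steel collar).
- wheel (a joint): Wheel angle in rad: 0 = closed on its solid stop, growing as it opens (anticlockwise from above), one turn = 6.283; starts 0.4 to 1.4 turns open, opens to about 4. At 0 and after each whole turn the grip stands above the outlet pipe (valve's +y from the axis); at q it lies q anticlockwise from there. Turns stiffly (0.07 N m, 1.6 N at the grip), stays where left.
- grip_mid (a point): Middle of the black upright grip on the wheel's rim: cylinder 17 mm across, 50 mm tall, 45 mm from the wheel's axis, 93 to 143 mm above the worktop; this point at 120 mm. It revolves freely on its own pin, so it can be pinched from above and carried round the circle without turning the wrist (its orientation means nothing).
- hub_top (a point): Point on the wheel's vertical axis at its hub, 93 mm above the worktop (a small steel nut there ends 4 mm higher). Wheel rim: circle of radius 45 mm, bar 10 mm thick, its top 91 mm above the worktop; three spokes.
- brush_1: Bystander, to be left alone: purple scrubbing brush, 30 x 86 x 55, at the left front (sizes in mm). Origin at the centre of its underside.
- syringe_1: Bystander, to be left alone: yellow-and-white paste syringe lying down, 128 long, behind the valve (sizes in mm). Origin at the centre of its underside.
- pliers_1: Bystander, to be left alone: red-handled pliers lying flat, 156 long, at the right (sizes in mm). Origin at the centre of its underside.
- mug_1: Bystander, to be left alone: white mug, 86 high, right rear (sizes in mm). Origin at the centre of its underside.
- sorting_tray: Bystander, to be left alone: wooden sorting tray with stones, 110 x 170 x 22, right front (sizes in mm). Origin at the centre of its underside.
- cabochon_1: Bystander, to be left alone: orange-striped domed stone, 25 x 34 x 9, left (sizes in mm). Origin at the centre of its underside.
- jar_cerium: Bystander, to be left alone: pink jar with black lid, 52 across, 69 high (sizes in mm). Origin at the centre of its underside.
- dop_1: Bystander, to be left alone: wooden dop stick, 137 long, at the rear (sizes in mm). Origin at the centre of its underside.
- dop_2: Bystander, to be left alone: darker wooden dop stick, 137 long, at the rear (sizes in mm). Origin at the centre of its underside.
- tweezers: Bystander, to be left alone: steel tweezers, 132 long, right rear (sizes in mm). Origin at the centre of its underside.

How it is judged (in metres and radians):
On the way:
1. the wheel is wound clockwise onto its closed stop (within 0.1 rad) (value of joint wheel below 0.1 rad), for 0.15 s.
At the end, for the whole second after the job is handed in: After reaching its closed stop, the wheel stands two turns open (12.57 rad, within 0.26), at rest, and the fingers press on the black grip with over 2 N, the point between the pads within 15 mm of the grip's middle sideways and 30 mm in all (value of joint wheel between 12.306 and 12.826 rad and not (velocity of joint wheel above 0.15 rad/s) and not (velocity of joint wheel below -0.15 rad/s) and contact force between the fingers and grip above 2 N and horizontal distance between the grasp point and grip_mid below 0.015 m and distance between the grasp point and grip_mid below 0.03 m); the arm keeps its last pose, push and grip.
It fails at once if another thing on the worktop was moved by more than 25 mm (distance of any of brush_1, syringe_1, pliers_1, mug_1, sorting_tray, cabochon_1, jar_cerium, dop_1, dop_2, tweezers from where it was at the start of the episode above 0.025 m).
It also fails if it takes over 72 s, if anything falls off the work surface, if the arm or the gripper's body presses on something with over 40 N, if the wrist force passes 120 N, or if a joint passes its speed limit or range.

## Working session

There is one attempt and no reset: what is moved stays moved. The work goes in short steps, Python scripts to look and compute and a shell command to move; the robot and the scene stay as the last step left them, time stands still between calls to the robot, and variables do not carry over. Pictures are saved under pics/ and viewed, about 8 in all and at most 12, crops included, and the job is handed in when it is done.

```bash
mkdir -p pics; ls
python3 - <<'E'
from cell import env
import cv2
print(env.state())
for n in("scene","top"):
    c=env.read_camera(n); cv2.imwrite(f"pics/{n}0.png",c["image"]); print(n,c["fx"],c["cx"],c["cy"],c["rvec"],c["tvec"])
E
```

```text
pics
{'t': 0.0, 'joints': array([ 6.95448598e-01,  4.91559181e-01,  1.55947820e+00, -1.71912007e-05,
        1.09169864e+00, -1.05589837e-01]), 'qvel': array([0.0011236 , 0.00069518, 0.00139639, 0.00117571, 0.00055738,
       0.00021041]), 'tau': array([-4.80316394e-04, -6.12664604e+01, -2.58175993e+01,  6.92244689e-02,
        4.83368745e-02, -1.41764885e-04]), 'eef_pos': array([434.75847906, 448.65032121, 214.0520846 ]), 'tcp_rot': array([-3.14045404e+00, -1.05342901e-04,  2.37184263e+00]), 'ft_force': array([ 0.0927523 , -0.20355702,  0.33693061]), 'moment': array([ 0.0217591 , -0.01167617,  0.02979842]), 'opening': 1.001332199605692}
scene 405.69817707637606 320.4018586659829 197.08241269402401 [ 0.3567675  -2.80769345  1.13370335] [579.20704752 205.27907715 777.88730603]
top 473.6687495673604 321.13705858135785 208.03709344299983 [ 2.14050686 -2.12309143  0.12647628] [ -26.90516245  608.2210235  1127.71846307]
```

View pics/top0.png

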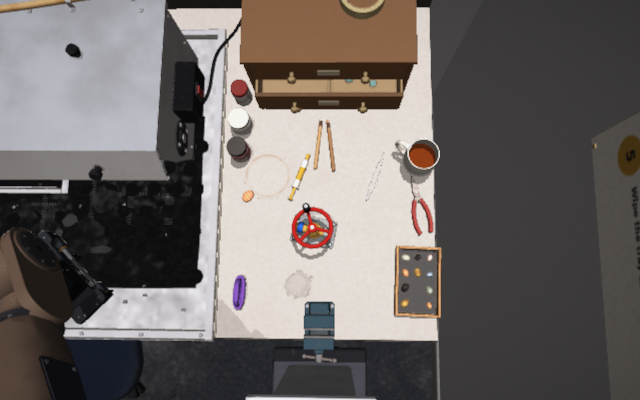

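View pics/scene0.png

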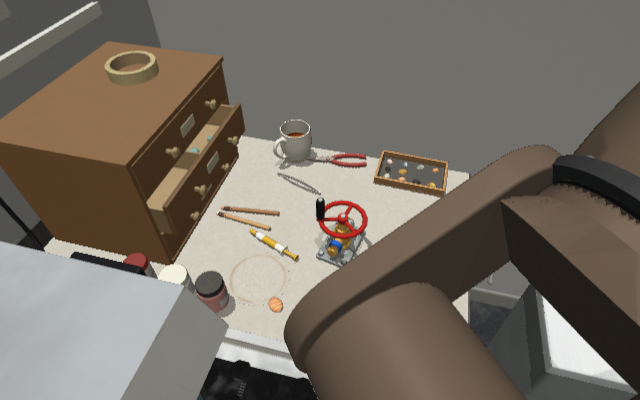

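The top view shows the red wheel centred near (313,228), the black grip at (307,207) and the blue collar near (300,229). The scene view shows the grip standing at (320,208), with free space around the valve.

```bash
cat > h.py <<'E'
import numpy as np, cv2
from cell import env
def ray(c,u,v,z):
    R=cv2.Rodrigues(np.array(c["rvec"]))[0]; t=np.array(c["tvec"]).ravel()
    o=-R.T@t; d=R.T@np.array([(u-c["cx"])/c["fx"],(v-c["cy"])/c["fy"],1]); return o+d*(z-o[2])/d[2]
def cen(m):
    n,l,s,ce=cv2.connectedComponentsWithStats(m.astype(np.uint8)); i=1+np.argmax(s[1:,4]); return ce[i],s[i],l==i
E
python3 - <<'E'
from h import *
c=env.read_camera("top"); im=c["image"]
hsv=cv2.cvtColor(im,cv2.COLOR_BGR2HSV)
H,S,V=cv2.split(hsv)
roi=np.zeros_like(H,bool); roi[195:262,285:345]=1
red=((H<6)|(H>174))&(S>150)&(V>90)&roi
ce,s,m=cen(red); cnt=max(cv2.findContours(m.astype(np.uint8),0,2)[0],key=cv2.contourArea)
e=cv2.fitEllipse(cv2.convexHull(cnt)); print("red",ce,s,e, "hub",ray(c,*e[0],86), "diam mm",np.array(e[1])/c["fx"]*1030)
blk=(V<50)&roi; blk[222:]=0; ce,s,m=cen(blk); print("blk",ce,s,ray(c,*ce,138))
bl=(H>100)&(H<125)&(S>150)&roi; ce,s,m=cen(bl); print("blue",ce,s,ray(c,*ce,45))
cv2.imwrite("pics/crop1.png",cv2.resize(im[190:270,275:355],None,fx=7,fy=7,interpolation=cv2.INTER_CUBIC))
E
```

```text
red [312.00191205 228.56022945] [292 208  41  40 523] ((311.93804931640625, 227.5279083251953), (40.08110427856445, 40.78446960449219), 95.52642822265625) hub [555.38833989  -1.79915635  86.        ] diam mm [87.15697931 88.68645806]
blk [306.82608696 209.13043478] [304 206   6   6  23] [591.86176416   7.87508087 138.        ]
blue [299.86046512 226.95348837] [297 222   7  11  43] [560.94037548  29.96960246  45.        ]
```

View pics/crop1.png

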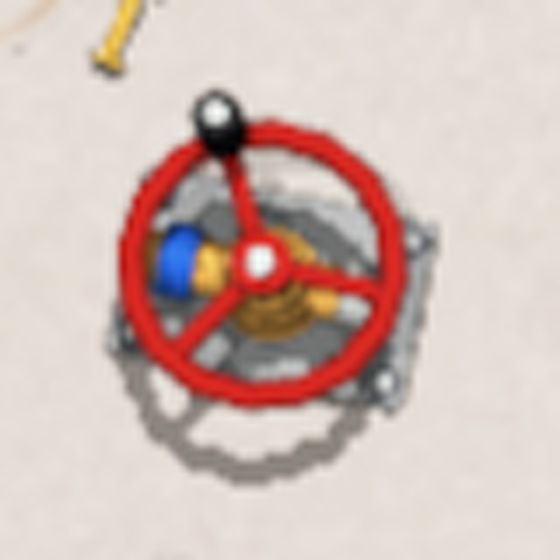

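The enlarged view shows the hub nut at full-image pixel (312.1,227.3), the grip top near (305.8,205.6), the blue outlet collar to the left and the steel inlet at about (324.5,233.7). From these the wheel is roughly 0.82 turns open.

Run:
```python
from h import *
c=env.read_camera("top"); k=lambda a,b:(275+(a+.5)/7-.5,190+(b+.5)/7-.5)
hub=ray(c,*k(260,261),97); g=ray(c,*k(216,109),143); bl=ray(c,*k(181,262),45); st=ray(c,*k(352,308),45)
print(hub,g,np.hypot(*(g-hub)[:2]),bl,st)
A=lambda d:np.degrees(np.arctan2(d[1],d[0]))
print("grip ang",A(g-hub),"outlet",A(bl-hub),A(bl-st),A(hub-st))
s=env.state(); y=s["tcp_rot"][2]; D=g-s["eef_pos"]; print(D, D[0]*np.cos(y)+D[1]*np.sin(y), D[0]*np.sin(y)-D[1]*np.cos(y), y-np.pi/2)
```

```text
[555.80189154  -1.78553876  97.        ] [600.25540116  10.8834007  143.        ] 46.22354967150819 [560.83543185  28.56678144  45.        ] [545.0690989  -31.72926162  45.        ]
grip ang 15.90718145037931 outlet 80.58393088159765 75.3462741298209 70.28068867536636
[ 165.37852456 -437.82368005  -71.27708537] -423.4692133393167 -199.282353837838 0.8010085658253931
```

```bash
python3 -m pendant '[[[1,-0.03,-0.015,0,0.05],[1,-0.06,-0.03,0,0.15],[1,-0.09,-0.045,0,0.25],[1,-0.12,-0.06,0,0.35],[1,-0.15,-0.075,0,0.45],[1,-0.18,-0.09,0,0.55],[0.8,-0.21,-0.1,0,0.68],[0.5,-0.23,-0.11,0,0.801]]]'; python3 -m pendant '[[[0.5,-0.03,0,0,0],[0.5,-0.06,0.01,0,0],[0.5,-0.09,0.015,0,0],[0.5,-0.12,0.02,0,0],[0.5,-0.14,0.02,0,0],[0.5,-0.16,0.02,0,0],[0.5,-0.17,0.02,0,0],[0.5,-0.17,0.02,0,0]]]'
python3 - <<'E'
from h import *
s=env.state();print(s["t"],s["eef_pos"],s["tcp_rot"],s["opening"])
E
```

```text
t: 1.0
eef_pos: [524.4, 208.0, 214.6]
tcp_rot: [3.141, 0.0, 1.565]
ft_force: [0.1, -0.5, -0.7]
opening: 0.884
t: 1.8
eef_pos: [543.6, 39.0, 214.6]
tcp_rot: [-3.141, -0.0, 1.569]
ft_force: [-0.3, -0.8, -0.1]
opening: 0.501
1.8 [543.58109825  38.97623307 214.58650361] [-3.14149636e+00 -3.92496529e-05  1.56936517e+00] 0.5013773856850108
```

```bash
python3 -m pendant '[[[0.5,-0.01,0.02,0,0],[0.5,-0.02,0.04,0.01,0],[0.5,-0.028,0.055,0.03,0],[0.5,-0.028,0.055,0.045,0],[0.5,-0.028,0.055,0.045,0],[0.5,-0.028,0.055,0.045,0],[0.5,-0.028,0.055,0.045,0],[0.5,-0.028,0.055,0.045,0]]]'
python3 - <<'E'
from h import *
s=env.state();print(s["eef_pos"])
c=env.read_camera("wrist");cv2.imwrite("pics/w1.png",c["image"]);np.save("w1.npy",c["range_z"]);print(c["tool_from_camera"],c["fx"],c["cx"],c["cy"])
E
```

```text
t: 2.6
eef_pos: [598.8, 12.1, 170.7]
tcp_rot: [3.14, 0.0, 1.571]
ft_force: [-0.0, -0.7, -0.1]
opening: 0.5
[598.78061969  12.09081558 170.66099007]
[[ 6.43741599e-04 -9.69312099e-01 -2.45832547e-01  6.95772645e+01]
 [ 9.99999632e-01  4.84576430e-04  7.07943549e-04  1.27453683e-01]
 [-5.67093590e-04 -2.45832912e-01  9.69312054e-01 -1.69618255e+02]
 [ 0.00000000e+00  0.00000000e+00  0.00000000e+00  1.00000000e+00]] 309.70691628693146 318.5726673730873 195.27603041106144
```

View pics/w1.png

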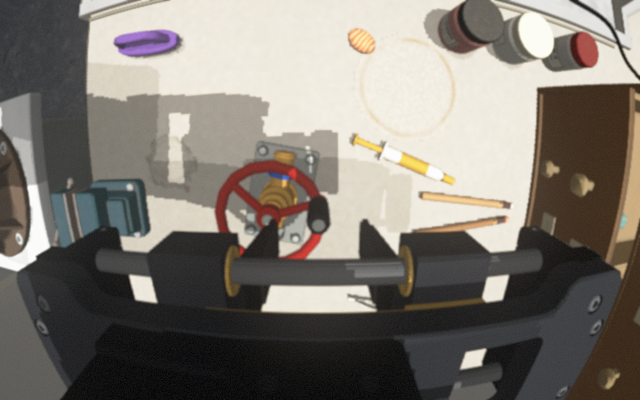

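The wrist view shows the grip at about (318,213), its top end at (319,224), between the fingers at columns 268 and 370. I cast that pixel as a check.

```bash
cat >> h.py <<'E'
from scipy.spatial.transform import Rotation
def wray(c,s,u,v,z):
    a=np.array([u-c["cx"],v-c["cy"]])/c["fx"]; r=np.hypot(*a); d=np.array([*(a/r*np.sin(r)),np.cos(r)])
    T=np.array(c["tool_from_camera"]); R=Rotation.from_euler("xyz",s["tcp_rot"]).as_matrix()
    o=s["eef_pos"]+R@T[:3,3]; d=R@T[:3,:3]@d; return o+d*(z-o[2])/d[2]
E
python3 - <<'E'
from h import *
s=env.state();c=env.read_camera("wrist")
for u,v,z in((319,224,143),(318,201,95),(268,213,97),(282,177,45)): print(wray(c,s,u,v,z))
print(np.load("w1.npy")[215:230:4,312:326:4])
E
```

```text
[599.31399427  11.63210698 143.        ]
[598.64299357  14.5981607   95.        ]
[557.14747692   4.7563535   97.        ]
[563.57807325  25.10898091  45.        ]
[[208.44434 207.92107 206.60066 208.83002]
 [207.68718 207.8174  206.71686 208.30301]
 [207.63876 207.44005 207.23767 207.0468 ]
 [210.28748 207.40102 207.58089 208.13321]]
```

```bash
python3 -m pendant '[[[0.5,0,0,0.02,0],[0.5,0,0,0.04,0],[0.5,0,0,0.055,0],[0.5,0,0,0.068,0],[0.5,0,0,0.068,0],[0.2,0,0,0.068,0],[0,0,0,0.068,0],[0,0,0,0.068,0]]]';python3 -m pendant '[[[0,0,0,0,0],[0,0,0,0,0],[0,0,0,0,0],[0,0,0,0,0],[0,0,0,0,0],[0,0,0,0,0],[0,0,0,0,0],[0,0,0,0,0]]]'
```

```text
t: 3.5
eef_pos: [598.9, 11.7, 102.4]
tcp_rot: [3.14, 0.0, 1.571]
ft_force: [-0.2, 0.1, 0.0]
opening: 0.303
t: 4.3
eef_pos: [598.6, 11.7, 102.0]
tcp_rot: [3.141, 0.0, 1.571]
ft_force: [-1.8, -0.9, 5.8]
opening: 0.173
```

```bash
cat >> h.py <<'E'
def plan(th0,step,n,C=(555.8,-1.8),r=45):
    s=env.state(); p=s["eef_pos"]; th=np.radians(th0+step*np.arange(1,n+1))
    for t in th: print(round((C[1]+r*np.sin(t)-p[1])/1000,4),round((C[0]+r*np.cos(t)-p[0])/1000,4),round(np.degrees(t)))
E
python3 -c "
from h import *
plan(17.4,-10,8)"
```

```text
-0.0077 0.0019 7
-0.0155 0.0022 -3
-0.0233 0.0012 -13
-0.0308 -0.0012 -23
-0.0377 -0.0049 -33
-0.044 -0.0096 -43
-0.0493 -0.0154 -53
-0.0535 -0.0221 -63
```

```bash
python3 -m pendant '[[[0,-0.008,0.002,0,0],[0,-0.0155,0.002,0,0],[0,-0.023,0.001,0,0],[0,-0.031,-0.001,0,0],[0,-0.038,-0.005,0,0],[0,-0.044,-0.0095,0,0],[0,-0.049,-0.0155,0,0],[0,-0.0535,-0.022,0,0]]]'
python3 -c "
from h import *
s=env.state();d=s['eef_pos'][:2]-[555.8,-1.8];t=np.degrees(np.arctan2(d[1],d[0]));print(d,np.hypot(*d),t,s['ft_force'],s['opening'])
plan(-62.6,-15,8)"
```

```text
t: 5.1
eef_pos: [576.5, -41.3, 102.0]
tcp_rot: [3.141, -0.001, 1.571]
ft_force: [-1.4, 8.0, 6.6]
opening: 0.177
[ 20.74030079 -39.48328595] 44.599214637002746 -62.28736039786932 [-1.40946711  8.01832178  6.57221604] 0.17658018513646692
-0.0045 -0.0111 -78
-0.0055 -0.0228 -93
-0.0034 -0.0343 -108
0.0016 -0.045 -123
0.0091 -0.054 -138
0.0188 -0.0607 -153
0.0298 -0.0647 -168
0.0415 -0.0657 -183
```

```bash
python3 -m pendant '[[[0,-0.0045,-0.011,0,0],[0,-0.0055,-0.023,0,0],[0,-0.0035,-0.034,0,0],[0,0.0015,-0.045,0,0],[0,0.009,-0.054,0,0],[0,0.019,-0.0605,0,0],[0,0.03,-0.0645,0,0],[0,0.0415,-0.0655,0,0]]]'
python3 -c "
from h import *
s=env.state();d=s['eef_pos'][:2]-[555.8,-1.8];t=np.degrees(np.arctan2(d[1],d[0]));print(d,np.hypot(*d),t,s['ft_force'],s['opening'])
plan(-182.6,-10,8)"
```

```text
t: 5.9
eef_pos: [510.4, 0.1, 102.0]
tcp_rot: [-3.141, 0.0, 1.571]
ft_force: [1.3, -1.9, 6.3]
opening: 0.174
[-45.38503817   1.93662459] 45.426338228134 177.55661452346482 [ 1.2981082  -1.88086687  6.34302772] 0.17417411607929384
0.0079 0.0015 -193
0.0154 0.0038 -203
0.0223 0.0075 -213
0.0285 0.0123 -223
0.0338 0.0181 -233
0.038 0.0247 -243
0.041 0.0319 -253
0.0427 0.0396 -263
```

```bash
python3 -m pendant '[[[0,0.008,0.0015,0,0],[0,0.0155,0.004,0,0],[0,0.0225,0.0075,0,0],[0,0.0285,0.0125,0,0],[0,0.034,0.018,0,0],[0,0.038,0.0245,0,0],[0,0.041,0.032,0,0],[0,0.0425,0.0395,0,0]]]'
python3 -c "
from h import *
s=env.state();d=s['eef_pos'][:2]-[555.8,-1.8];t=np.degrees(np.arctan2(d[1],d[0]));print(d,np.hypot(*d),t,s['ft_force'],s['opening'])
plan(-262.6,-3,12)"
```

```text
t: 6.7
eef_pos: [550.0, 43.3, 102.0]
tcp_rot: [-3.14, -0.001, 1.571]
ft_force: [-1.9, 2.0, 8.5]
opening: 0.172
[-5.82514698 45.11553313] 45.490039203708534 97.35711104043534 [-1.9157218   1.98201     8.48609885] 0.17249071068150057
-0.0002 0.0024 -266
-0.0001 0.0047 -269
-0.0001 0.0071 -272
-0.0003 0.0094 -275
-0.0005 0.0118 -278
-0.0009 0.0141 -281
-0.0014 0.0164 -284
-0.002 0.0187 -287
-0.0027 0.0209 -290
-0.0036 0.0231 -293
-0.0045 0.0253 -296
-0.0056 0.0274 -299
```

Stop expected at about 76° (-284°); approach in small steps watching the force.

```bash
python3 -m pendant '[[[0,0,0.0025,0,0],[0,0,0.0045,0,0],[0,0,0.007,0,0],[0,-0.0005,0.0095,0,0],[0,-0.0005,0.0115,0,0],[0,-0.001,0.0135,0,0],[0,-0.001,0.0145,0,0],[0,-0.001,0.0145,0,0]]]'
python3 -c "
from h import *
s=env.state();d=s['eef_pos'][:2]-[555.8,-1.8];t=np.degrees(np.arctan2(d[1],d[0]));print(d,np.hypot(*d),t,s['ft_force'],s['opening'])"
python3 -m pendant '[[[0,0,0.0005,0,0],[0,-0.0005,0.001,0,0],[0,-0.0005,0.0015,0,0],[0,-0.0005,0.002,0,0],[0,-0.001,0.0025,0,0],[0,-0.001,0.003,0,0],[0,-0.001,0.003,0,0],[0,-0.001,0.003,0,0]]]'
python3 -c "
from h import *
s=env.state();d=s['eef_pos'][:2]-[555.8,-1.8];t=np.degrees(np.arctan2(d[1],d[0]));print(d,np.hypot(*d),t,s['ft_force'],s['opening'])"
```

```text
t: 7.5
eef_pos: [564.2, 42.7, 102.0]
tcp_rot: [-3.14, -0.001, 1.571]
ft_force: [-3.4, 7.6, 8.9]
opening: 0.174
[ 8.42069371 44.46939464] 45.259641431383095 79.2774671075741 [-3.39316372  7.59312528  8.86351056] 0.17407592177137599
t: 8.3
eef_pos: [564.5, 42.6, 101.9]
tcp_rot: [-3.134, -0.002, 1.571]
ft_force: [-15.7, 13.0, 18.5]
opening: 0.175
[ 8.69202465 44.35779342] 45.20138415271054 78.9132202116412 [-15.66935837  13.02498563  18.51410616] 0.1745121400785639
```

```bash
python3 -m pendant '[[[0,0,0.001,0,0],[0,0,0.002,0,0],[0,0,0.002,0,0],[0,0,0.002,0,0],[0,0,0.002,0,0],[0,0,0.002,0,0],[0,0,0.002,0,0],[0,0,0.002,0,0]]]'
python3 - <<'E'
from h import *
s=env.state();d=s['eef_pos'][:2]-[555.8,-1.8];t=np.degrees(np.arctan2(d[1],d[0]));print(d,np.hypot(*d),t,s['ft_force'],s['opening'])
c=env.read_camera("top");cv2.imwrite("pics/t2.png",cv2.resize(c["image"][170:290,255:375],None,fx=5,fy=5,interpolation=cv2.INTER_CUBIC))
c=env.read_camera("wrist");cv2.imwrite("pics/w2.png",c["image"][80:300,120:520])
E
```

```text
t: 9.1
eef_pos: [564.7, 42.6, 101.8]
tcp_rot: [-3.13, -0.002, 1.571]
ft_force: [-24.1, 12.2, 23.4]
opening: 0.173
[ 8.87144185 44.36798816] 45.24622474958415 78.6927444059301 [-24.14897134  12.16434158  23.44544599] 0.17299418200893787
```

View pics/w2.png

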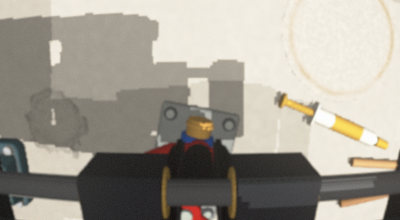

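At the stop: the force rises with almost no motion (79°), and the wrist view shows the jaws over the outlet pipe at (196,130). Now two turns anticlockwise, to the same spot.

```bash
cat >> h.py <<'E'
def q(): 
    s=env.state();d=s['eef_pos'][:2]-[555.8,-1.8];print(d,np.hypot(*d),np.degrees(np.arctan2(d[1],d[0])),s['ft_force'],s['opening'])
def planp(p,a,C=(555.8,-1.8),r=45.2):
    for t in np.radians(a): print(round((C[1]+r*np.sin(t)-p[1])/1000,4),round((C[0]+r*np.cos(t)-p[0])/1000,4),round(np.degrees(t),1))
E
python3 -c "
from h import *
planp((569.5,41.3),78.8+np.array([0,10,20,35,50,65,80,90]))
P=lambda a:(555.8+45.2*np.cos(np.radians(a)),-1.8+45.2*np.sin(np.radians(a)))
print();planp(P(168.8),168.8+11.25*np.arange(1,9))
print();planp(P(258.8),258.8+11.25*np.arange(1,9))
print();planp(P(348.8),348.8+11.25*np.arange(1,9))
print();planp(P(78.8),78.8+11.25*np.arange(1,9))
"
```

```text
0.0012 -0.0049 78.8
0.0021 -0.0128 88.8
0.0016 -0.0206 98.8
-0.0017 -0.0319 113.8
-0.0079 -0.042 128.8
-0.0164 -0.0502 143.8
-0.0268 -0.0558 158.8
-0.0343 -0.058 168.8

-0.0088 -0.0009 180.0
-0.0176 0.0 191.3
-0.0261 0.0026 202.6
-0.0339 0.0068 213.8
-0.0408 0.0124 225.0
-0.0464 0.0193 236.3
-0.0506 0.0271 247.6
-0.0531 0.0356 258.8

-0.0009 0.0088 270.0
0.0 0.0176 281.3
0.0026 0.0261 292.6
0.0068 0.0339 303.8
0.0124 0.0408 315.0
0.0193 0.0464 326.3
0.0271 0.0506 337.6
0.0356 0.0531 348.8

0.0088 0.0009 360.0
0.0176 -0.0 371.3
0.0261 -0.0026 382.6
0.0339 -0.0068 393.8
0.0408 -0.0124 405.0
0.0464 -0.0193 416.3
0.0506 -0.0271 427.6
0.0531 -0.0356 438.8

0.0009 -0.0088 90.0
-0.0 -0.0176 101.3
-0.0026 -0.0261 112.6
-0.0068 -0.0339 123.8
-0.0124 -0.0408 135.0
-0.0193 -0.0464 146.3
-0.0271 -0.0506 157.6
-0.0356 -0.0531 168.8
```

```bash
python3 -m pendant '[[[0,0.001,-0.005,0,0],[0,0.002,-0.013,0,0],[0,0.0015,-0.0205,0,0],[0,-0.0015,-0.032,0,0],[0,-0.008,-0.042,0,0],[0,-0.0165,-0.05,0,0],[0,-0.027,-0.056,0,0],[0,-0.0345,-0.058,0,0]]]'; python3 -c "
from h import *
q()"
```

```text
t: 10.0
eef_pos: [511.1, 6.1, 102.0]
tcp_rot: [-3.141, -0.0, 1.571]
ft_force: [-1.2, 2.2, 7.1]
opening: 0.173
[-44.74892905   7.89329227] 45.43974817199966 169.99646256283475 [-1.16520565  2.23096421  7.08322185] 0.17300442981064923
```

```bash
python3 -m pendant '[[[0,-0.009,-0.0005,0,0],[0,-0.0175,0.0005,0,0],[0,-0.026,0.003,0,0],[0,-0.034,0.007,0,0],[0,-0.041,0.0125,0,0],[0,-0.0465,0.0195,0,0],[0,-0.0505,0.0275,0,0],[0,-0.053,0.036,0,0]]]'; python3 -c "
from h import *
q()"; python3 -m pendant '[[[0,-0.001,0.009,0,0],[0,0,0.0175,0,0],[0,0.0025,0.026,0,0],[0,0.007,0.034,0,0],[0,0.0125,0.041,0,0],[0,0.0195,0.0465,0,0],[0,0.027,0.0505,0,0],[0,0.0355,0.053,0,0]]]'; python3 -c "
from h import *
q()"
```

```text
t: 10.8
eef_pos: [548.1, -46.1, 101.9]
tcp_rot: [-3.141, -0.002, 1.57]
ft_force: [-0.7, 12.9, 7.5]
opening: 0.172
[ -7.74169288 -44.25021949] 44.92233000647976 -99.92361279083472 [-0.73054823 12.93552955  7.53075231] 0.17173240785625685
t: 11.6
eef_pos: [599.6, -10.8, 101.9]
tcp_rot: [-3.138, -0.0, 1.571]
ft_force: [-9.3, -0.1, 11.9]
opening: 0.17
[43.79484072 -9.04994483] 44.72012494303969 -11.675497042878957 [-9.25102611 -0.10747201 11.87626571] 0.1703671706517591
```

```bash
python3 -m pendant '[[[0,0.009,0.0005,0,0],[0,0.0175,-0.0005,0,0],[0,0.026,-0.003,0,0],[0,0.034,-0.0075,0,0],[0,0.041,-0.013,0,0],[0,0.0465,-0.02,0,0],[0,0.0505,-0.0275,0,0],[0,0.053,-0.036,0,0]]]'; python3 -c "
from h import *
q()"; python3 -m pendant '[[[0,0.001,-0.009,0,0],[0,0,-0.0175,0,0],[0,-0.0025,-0.026,0,0],[0,-0.007,-0.034,0,0],[0,-0.0125,-0.041,0,0],[0,-0.0195,-0.0465,0,0],[0,-0.027,-0.0505,0,0],[0,-0.0355,-0.053,0,0]]]'; python3 -c "
from h import *
q()"
```

```text
t: 12.4
eef_pos: [565.4, 42.4, 102.0]
tcp_rot: [3.139, -0.001, 1.571]
ft_force: [3.4, 5.6, 6.0]
opening: 0.172
[ 9.62516766 44.23886578] 45.27384562826132 77.72530468370262 [3.37668644 5.55603044 5.97470089] 0.17231059687611183
t: 13.2
eef_pos: [511.1, 6.2, 102.0]
tcp_rot: [-3.141, -0.0, 1.571]
ft_force: [1.4, 2.9, 7.6]
opening: 0.172
[-44.73703091   8.01871403] 45.44999130013553 169.838149756118 [1.35891207 2.85715178 7.63174195] 0.17206201313552744
```

One turn done, same position as before; second turn's remaining three quarters.

```bash
python3 -m pendant '[[[0,-0.009,-0.0005,0,0],[0,-0.0175,0.0005,0,0],[0,-0.026,0.003,0,0],[0,-0.034,0.007,0,0],[0,-0.041,0.0125,0,0],[0,-0.0465,0.0195,0,0],[0,-0.0505,0.0275,0,0],[0,-0.053,0.036,0,0]]]'; python3 -c "
from h import *
q()"; python3 -m pendant '[[[0,-0.0005,0.009,0,0],[0,0.0005,0.0175,0,0],[0,0.003,0.026,0,0],[0,0.007,0.0335,0,0],[0,0.0125,0.0405,0,0],[0,0.0195,0.046,0,0],[0,0.027,0.05,0,0],[0,0.0355,0.0525,0,0]]]'; python3 -c "
from h import *
q()"; python3 -m pendant '[[[0,0.009,0.0005,0,0],[0,0.0175,-0.0005,0,0],[0,0.026,-0.003,0,0],[0,0.034,-0.0075,0,0],[0,0.041,-0.013,0,0],[0,0.0465,-0.02,0,0],[0,0.0505,-0.0275,0,0],[0,0.053,-0.036,0,0]]]'; python3 -c "
from h import *
q()"
```

```text
t: 14.0
eef_pos: [547.9, -46.0, 101.9]
tcp_rot: [-3.141, -0.002, 1.57]
ft_force: [0.1, 13.0, 9.4]
opening: 0.174
[ -7.94042902 -44.23295747] 44.94001490800933 -100.17699191443336 [ 0.14908766 12.97740548  9.43364364] 0.17398734486175396
t: 14.8
eef_pos: [599.5, -11.2, 101.9]
tcp_rot: [-3.139, 0.0, 1.571]
ft_force: [-5.7, -0.9, 11.0]
opening: 0.169
[43.65434482 -9.38709591] 44.6522047748362 -12.135651221429569 [-5.68340866 -0.8513301  10.95244642] 0.16862566156539607
t: 15.6
eef_pos: [564.8, 42.6, 102.0]
tcp_rot: [3.139, -0.001, 1.571]
ft_force: [3.5, 5.8, 5.7]
opening: 0.176
[ 9.03399259 44.38019366] 45.29033684469843 78.49412373714844 [3.47422025 5.82723337 5.73608356] 0.1757250620543109
```

```bash
python3 -m pendant '[[[0,0,0,0,0],[0,0,0,0,0],[0,0,0,0,0],[0,0,0,0,0],[0,0,0,0,0],[0,0,0,0,0],[0,0,0,0,0],[0,0,0,0,0]]]'
python3 - <<'E'
from h import *
q();print(env.state()["qvel"])
a=env.read_camera("wrist")["image"][120:300,180:460];b=env.read_camera("scene")["image"][100:320,180:480]
f=lambda i:cv2.resize(i,(560,int(i.shape[0]*560/i.shape[1])))
cv2.imwrite("pics/fin.png",cv2.resize(np.vstack([f(b),f(a)]),None,fx=.75,fy=.75))
E
```

```text
t: 16.4
eef_pos: [564.0, 42.7, 102.0]
tcp_rot: [-3.141, -0.001, 1.571]
ft_force: [0.5, 9.0, 8.8]
opening: 0.173
[ 8.17529784 44.46336298] 45.208695430928096 79.5816214235998 [0.50071332 8.9901892  8.81791718] 0.17304504762140366
[ 0.00061006  0.00096809 -0.00063814  0.00029443  0.00103808  0.00164457]
```

View pics/fin.png

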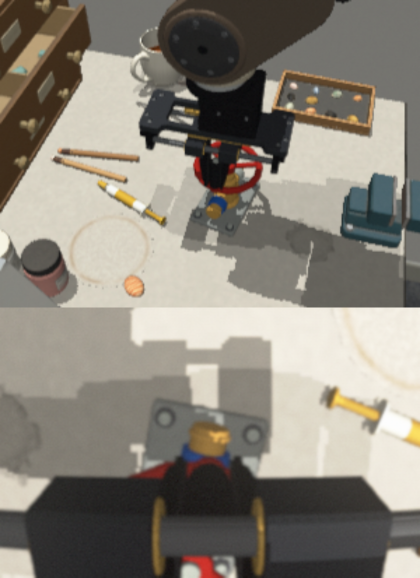

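The picture shows the closed fingers on the grip above the outlet pipe (blue collar at (215,203) and (205,455)). The neighbouring things in view are undisturbed. The wheel is at 79.6° against 79° at the stop, and at rest. Handing in.

```bash
python3 -c "
from h import *
print(env.job_done())"
```

```text
the job is handed in; nothing more can be done
None
```

I wound the wheel clockwise about 0.83 turn onto its closed stop, backed it off anticlockwise by two full turns, and handed the job in at about 16.5 s. No verdict was reported.

- **Stop:** the force rose to about 24 N (x) with almost no further motion. The grip was then at 79°, above the outlet pipe as it should be when closed.
- **End position:** the grip reads 79.6°, within about 1° of the stop direction after two counted turns. The tolerance is 15°.
- **Hold:** the arm is at rest with the jaws closed on the grip at an opening of 0.173, about 16.4 mm on a 17 mm grip. The grasp point is at a height of 121 mm. The sensors do not give the finger force on the grip directly.
- **Other things:** those visible in the last pictures looked undisturbed. I did not measure their positions again, and not all of them were in view.
- **Disagreement:** turning gave side forces of up to about 13 N, because my estimate of the wheel's axis was off by about a millimetre.

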